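# Twist the inspection camera up into its stand

## Robot

A 6-joint arm with a two-finger parallel gripper is mounted at the origin on the work surface. World frame = base frame: x ahead of the robot, y to its left, z up, the work surface at z = 0. Lengths are in m, angles in rad, forces in N, time in s.
With the tool pointing down it reaches from about 0.35 to 0.775 m from the base axis. Payload 7.3 kg.
Tool frame: the origin (TCP) lies midway between the tips of the shut fingers; the grasp point (between the pads) lies 19 mm behind it; z points along the fingers, y is the line along which they close (so a half turn about z gives the same grasp; the last joint's range is limited). The gripper opens to 92 mm and grips with 3 to 60 N. Pads are 19 mm wide; open, the fingers measure 130 mm over their backs; the gripper's body (75 mm by 190 mm) begins 47 mm behind the grasp point.
Start: joints at [1.044, 0.342, 1.524, -0, 1.275, -0.146], TCP at [0.195, 0.487, 0.194] pointing down, gripper open.
Joint ranges: [-2.53, 2.53], [-0.77, 2.02], [0.04, 2.7], [-1, 4.14], [0.28, 2.66], [-3.11, 3.11]. Speed limits (rad/s): [2.57, 2.57, 3.14, 3.14, 3.14, 3.14].

## Interface

Orientations are given as [roll, pitch, yaw] about the fixed x, y, z axes, in that order (R = Rz(yaw) Ry(pitch) Rx(roll)).
In Python, from cell import monitor, vision, workorder gives the robot as it stands.
- The arm moves only by the tool move_arm, never from a script. Its argument "rows" is a list of rows, each a list of 5 numbers: the shift along the world's x, y, z in mm, then the turn about the world's z in rad, then the closure, from -1 (fully open) to 1 (shut). A call has 1 to 12 rows; each row shifts and turns the commanded pose from where the row before left it; what a row does not reach is not made up. A row lasts 1/10 s, in which the tool goes at most 50 mm and 8.59 degrees, less where a joint would pass 70% of its speed; a pose out of reach is approached as far as the arm can. A call is refused whole if a number of a shift passes 50 or a number of a turn 0.15, either way. A call with a gripper value outside its range is refused whole. The fingers move at their own pace and stop on an object; "newtons" is the grip in N (left out, the last holds). Time passes only in rows, so rows that do not move let the fingers close. It gives the time, the measured TCP pose, the force, the opening and the grip force at its end, in the units of the state.
- monitor.observe(): the state, without advancing time (a new reading comes with each control period).
- vision.read_camera(name): name is "scene" or "top"; returns the picture (420x560x3 uint8, red, green, blue); there is no depth.
- vision.get_calibration(name): a dict with "K" (3x3 intrinsics, pixels), "T" (4x4, takes a point from camera to world coordinates). Camera axes: x right, y up, looking along -z (the intrinsics and any distortion apply to the point x, -y, -z); pixel columns grow to the right and rows downward; lengths in m; the calibration is good to about 2 mm. A picture is of the moment at which its call begins. get_calibration takes no time and is no camera call.
- workorder.hand_in(): hands the job in; it is judged then, once.
The state is a dict: "time": time; "qpos": joint angles; "qvel": joint speeds; "joint_efforts": joint torques, N m; "tool_pos": TCP position; "tool_rot": TCP orientation; "contact_force": force on the tool from outside, world axes, zero at the start; "torque": the same for the moment, N m; "opening": finger opening in m; "grip_force": force on a finger pad.
Only numpy, scipy, OpenCV 4.12 (cv2) and the standard library are available. Lean on these libraries where they do the work, as an engineer would, in place of code of your own. Each camera call takes 0.05 s, during which the arm holds its last target. There are 200 camera calls.

## Task

Take the inspection camera by the white grip on its stem and hang it in the open-fronted collar of the camera stand: bring the stem in through the collar's open front with the camera underneath, raise the camera so that its two yellow lugs come up through the collar's slots, twist it anticlockwise (seen from above) past the orange humps to the stop, and let it down so that both lugs drop into their pockets and it hangs upright, locked, by itself. The collar may be clamped askew, so feel for the slots gently rather than forcing the camera against the stand, and leave the other things on the bench where they are.

Things in the scene. Friction and masses are not known exactly. Their poses are not given: they have to be found in the camera images.
- camera: Loose inspection camera standing upright, about 0.3 kg, 155 mm tall. Origin: centre of its underside, z up. From below: grey lens hood (52 mm diameter, to z = 12 mm), black body with blue band (64 mm diameter, z = 12 to 60, its flat top is the shoulder), aluminium spigot (44 mm diameter, z = 60 to 83), steel stem (12 mm diameter, z = 83 to 125), white square grip (z = 125 to 155).
- camera_lugs (a point): Point on the camera's axis at the underside of its two yellow lugs (camera z = 77 mm), with the camera's axes. The lugs lie along +y and -y, 10 mm wide, 6 mm thick (z = 77 to 83), tips 33 mm from the axis. A half turn of the camera makes no difference to them.
- camera_grip (a point): Where to hold the camera: on its axis at camera z = 142 mm, in the white grip, 24 x 24 mm with sides along the camera's x and y (any quarter turn will do) and 30 mm tall (z = 125 to 155). Fingertips should reach no lower than camera z = 115 mm so that they stay above the collar and its stops.
- stand: Fixed camera stand. Origin: on the bench below the collar's axis; -x points out of the collar's open front, +x to the post. Grey base plate 14 mm thick (x = -75 to 175, y = -80 to 80 mm) with a 4 mm circuit board on it under the collar, post at x = 140 mm and an arm to the collar; nothing higher than 182 mm. Over 25 N between camera and stand or collar damages them.
- socket (a point): On the collar's axis at pocket-floor height (158 mm, collar at rest), with the stand's axes. Camera origin below it: over 91 mm for the lugs to pass under the collar on the way in, 73 or less for the lugs to clear the humps, 68 when the shoulder meets the collar, 77 with the lugs on the pocket floors, about 79 hanging (the collar sags 2 mm). Collar bore 48 mm (spigot play 2 mm all round), outer diameter 92 mm.
- collar_under (a point): On the collar's axis at its underside (150 mm), stand's axes. The aluminium C-ring has an open front 108 degrees wide and is clamped askew about its axis by up to 0.55 rad either way from the stand's axes: not in any reading; feel for it or see it from above. Slots for the lugs are centred at +70 and -110 degrees (anticlockwise from the collar's own +x), 28 degrees wide: a lug has 2 degrees play either way.
- collar_hump (a point): On the collar's axis at the top of the orange humps (162 mm), stand's axes. Anticlockwise of each slot: hump 7 degrees wide, then pocket 31 degrees wide centred 37 degrees from the slot's centre, floor 4 mm under the hump. A dark stop (12 mm above pocket floor) at each pocket halts the lugs about 41 degrees from the slots' centres; 4 degrees back is mid-pocket. Another dark stop blocks clockwise turning.
- collar (a joint): How far the collar has been pushed up, m (0 at rest, negative down). It floats on springs: it yields about 1.5 N per mm both ways, up to 10 mm upward and 5 mm downward, then is rigid. The hanging camera pulls it down by about 2 mm (1.5 to 2.7).
- reel: Empty white plastic wire reel standing flat, 84 mm diameter, 58 mm tall; bystander. Origin: centre of its underside.
- meter: Orange hand-held meter lying flat, 80 x 130 x 36 mm; bystander. Origin: centre of its underside.
- bin: Small open blue plastic bin, 100 x 120 x 60 mm; bystander. Origin: centre of its underside.
There are look-alikes about, which are no part of the job. Of the things that look like the camera, take the one that is farthest to the robot's right at the start.

How it is judged:
On the way:
1. the camera is up in the collar, its lugs risen through the slots above the level of the humps (z of camera in the frame of socket between -0.0735 and -0.06 m and horizontal distance between camera and socket below 0.005 m), for 0.1 s.
At the end, for the whole second after the job is handed in: The camera hangs by its lugs in the pockets of the collar: its origin 77 to 81.5 mm below the socket point and within 4 mm of the collar's axis, upright within 0.06 rad, at rest, borne by the stand alone (z of camera in the frame of socket between -0.0815 and -0.077 m and horizontal distance between camera and socket below 0.004 m and angle between camera's own z axis and vertical below 0.06 rad and linear speed of camera below 0.01 m/s and contact force between camera and stand above 1 N); the robot touches nothing.
It fails at once if the camera pressed against the stand or its collar with more than 25 N (contact force between camera and stand above 25 N).
It fails at once if reel, meter or bin moved by more than 30 mm (distance of any of reel, meter, bin from where it was at the start of the episode above 0.03 m).
It also fails if it takes over 72 s, if anything falls off the work surface, if the arm or the gripper's body presses on something with over 40 N, if the wrist force passes 120 N, or if a joint passes its speed limit or range.

## Working session

There is one attempt and no reset: what is moved stays moved. The work goes in short steps, Python scripts to look and compute and a tool call to move; the robot and the scene stay as the last step left them, time stands still between calls to the robot, and variables do not carry over. Pictures are saved under pics/ and viewed, at most 10 in all, crops included, and the job is handed in when it is done.

Besides the shell and the picture viewer there is one more tool, called in YAML: its name, and indented under it one key for each argument. move_arm: Moves the arm, as the interface text tells. Its arguments: {"type":"object","properties":{"rows":{"type":"array","items":{"type":"array","items":{"type":"number"}}},"newtons":{"type":"number"}},"required":["rows"]}

```bash
mkdir -p pics; python3 - <<'E'
from cell import monitor, vision, workorder
import cv2,numpy as np
s=monitor.observe();print(s)
for n in("scene","top"):
    im=vision.read_camera(n);cv2.imwrite(f"pics/{n}0.png",im[:,:,::-1]);c=vision.get_calibration(n);print(n,c)
E
```

```text
{'time': 0.0, 'qpos': array([ 1.04401044e+00,  3.42706961e-01,  1.52501634e+00,  9.07591791e-06,
        1.27540837e+00, -1.46017460e-01]), 'qvel': array([ 0.0015415 , -0.00124434, -0.00203639, -0.00036656,  0.00019701,
       -0.00037701]), 'joint_efforts': array([-1.84161632e-03, -4.31232297e+01, -2.44217008e+01,  7.14785582e-02,
        5.59347065e-02, -1.48425252e-04]), 'tool_pos': array([0.19485953, 0.48700404, 0.19375343]), 'tool_rot': array([-3.14007127e+00, -2.32512267e-04,  2.76082140e+00]), 'contact_force': array([ 0.07400343,  0.01032085, -0.1196467 ]), 'torque': array([ 0.04419815, -0.0101576 , -0.01041188]), 'grip_force': 0.0, 'opening': 0.09186940214709474}
scene {'K': array([[422.7635541 ,   0.        , 275.5337872 ],
       [  0.        , 422.7635541 , 215.26340082],
       [  0.        ,   0.        ,   1.        ]]), 'T': array([[-0.64027109, -0.64400158,  0.41870621,  1.00325134],
       [ 0.76803652, -0.54604143,  0.33460225,  0.40091505],
       [ 0.01314656,  0.53581781,  0.84423127,  1.02818533],
       [ 0.        ,  0.        ,  0.        ,  1.        ]])}
top {'K': array([[533.03233752,   0.        , 282.80671806],
       [  0.        , 533.03233752, 218.96604916],
       [  0.        ,   0.        ,   1.        ]]), 'T': array([[ 1.78571243e-02,  9.96328383e-01, -8.37309781e-02,
         4.55806384e-01],
       [-9.99840309e-01,  1.78523417e-02, -8.05889105e-04,
         2.93278795e-02],
       [ 6.91863845e-04,  8.37319979e-02,  9.96488070e-01,
         1.66336622e+00],
       [ 0.00000000e+00,  0.00000000e+00,  0.00000000e+00,
         1.00000000e+00]])}
```

View pics/scene0.png

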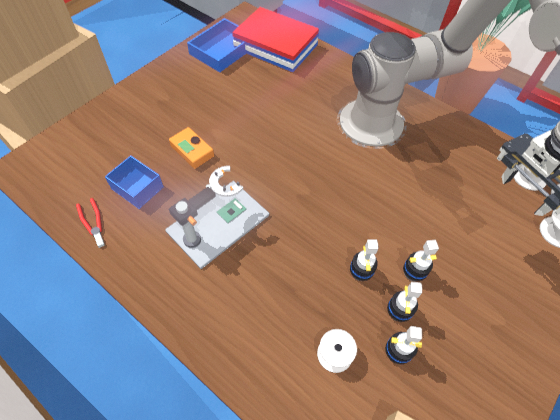

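View pics/top0.png

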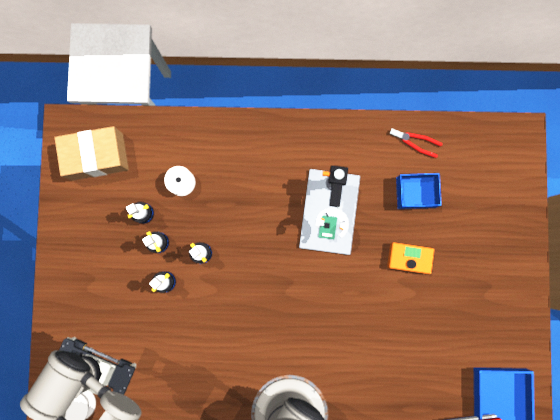

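The top view shows four look-alikes. The rightmost, at px (200,253), is the target, and the collar is near (333,218). Next I'll enlarge both.

```bash
python3 - <<'E'
import cv2,numpy as np
t=cv2.imread("pics/top0.png");s=cv2.imread("pics/scene0.png")
f=lambda im,x,y,w,h,k:cv2.resize(im[y:y+h,x:x+w],None,fx=k,fy=k,interpolation=cv2.INTER_CUBIC)
a=f(t,175,228,50,50,6);b=f(t,303,188,60,60,5);c=f(s,195,155,60,60,5);d=f(s,340,230,50,50,6)
cv2.imwrite("pics/crop0.png",np.vstack([np.hstack([a,b]),np.hstack([d,c])]))
E
```

```text
(no output)
```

View pics/crop0.png

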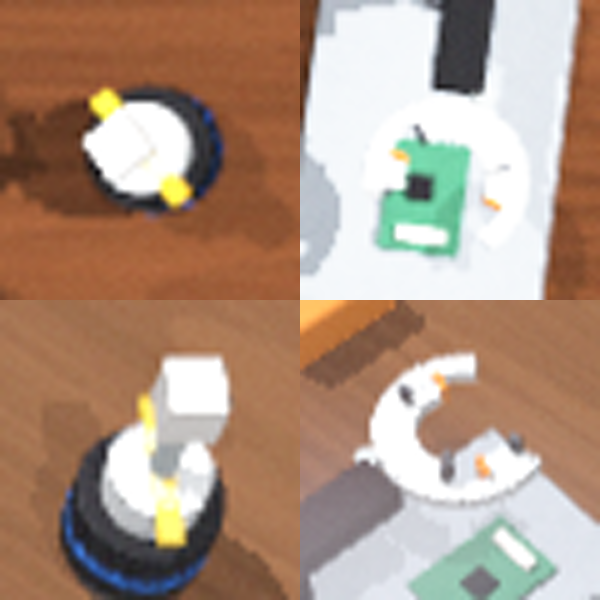

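Three things show up in the crop:
- **Camera:** yellow lugs at about (192,245) and (204,260) in the top view.
- **Collar:** orange humps at about (323,219) and (341,229).
- **Gap:** it faces down-left, so the collar is askew by about −25° in world axes.

Now I'll measure these precisely.

```bash
cat > h.py <<'E'
import cv2,numpy as np
from cell import vision
def ray(n,p):
    c=vision.get_calibration(n);K,T=c["K"],c["T"]
    d=np.array([(p[0]-K[0,2])/K[0,0],-(p[1]-K[1,2])/K[1,1],-1.]);return T[:3,3],T[:3,:3]@d
def onz(n,p,z):
    o,d=ray(n,p);return o+d*(z-o[2])/d[2]
def proj(n,X):
    c=vision.get_calibration(n);K,T=c["K"],c["T"];q=T[:3,:3].T@(np.array(X)-T[:3,3])
    return np.array([K[0,2]+K[0,0]*q[0]/-q[2],K[1,2]-K[1,1]*q[1]/-q[2]])
def tri(p,q):
    A=[];b=[]
    for n,x in(("scene",p),("top",q)):
        o,d=ray(n,x);d=d/np.linalg.norm(d);P=np.eye(3)-np.outer(d,d);A.append(P);b.append(P@o)
    return np.linalg.lstsq(np.vstack(A),np.hstack(b),rcond=None)[0]
def blobs(im,box,lo,hi,amin=2):
    x,y,w,h=box;m=cv2.inRange(cv2.cvtColor(im[y:y+h,x:x+w],cv2.COLOR_RGB2HSV),lo,hi)
    n,_,st,ce=cv2.connectedComponentsWithStats(m)
    return [(np.round(ce[i]+[x,y],1),int(st[i,4])) for i in range(1,n) if st[i,4]>=amin]
E
python3 - <<'E'
from h import *
t=cv2.imread("pics/top0.png")[:,:,::-1].copy();s=cv2.imread("pics/scene0.png")[:,:,::-1].copy()
Y=((22,150,120),(35,255,255));O=((8,120,150),(22,255,255))
for nm,im,bx,z,c in(("top",t,(180,233,42,42),.083,Y),("scene",s,(345,235,40,50),.083,Y),("top",t,(315,208,36,36),.162,O),("scene",s,(205,165,50,40),.162,O)):
    for p,a in blobs(im,bx,*c):print(nm,p,a,onz(nm,p,z).round(4))
# collar ring white, top
x,y,w,h=310,200,46,46
hsv=cv2.cvtColor(t[y:y+h,x:x+w],cv2.COLOR_RGB2HSV);m=((hsv[:,:,2]>245)&(hsv[:,:,1]<12)).astype(np.uint8)
for r in m:print(''.join('#' if v else '.' for v in r))
# base plate corners
m=cv2.inRange(cv2.cvtColor(t,cv2.COLOR_RGB2HSV),(0,0,150),(179,45,255))[160:265,290:370]
k=max(cv2.findContours(m,0,2)[0],key=cv2.contourArea);print(cv2.boxPoints(cv2.minAreaRect(k))+[290,160])
for b in cv2.boxPoints(cv2.minAreaRect(k))+[290,160]:print(onz("top",b,.014).round(4))
E
```

```text
top [192.  244.9] 17 [0.5067 0.2982 0.083 ]
top [203.5 259.3] 14 [0.4648 0.2629 0.083 ]
scene [363.2 247.2] 5 [0.4644 0.2572 0.083 ]
scene [367.8 269.5] 8 [0.5091 0.3002 0.083 ]
top [322.3 218.7] 3 [ 0.5847 -0.0811  0.162 ]
top [341.  228.3] 3 [ 0.5585 -0.1342  0.162 ]
scene [214.8 166.4] 28 [ 0.5601 -0.1603  0.162 ]
scene [244.4 169.5] 208 [ 0.5177 -0.0945  0.162 ]
scene [208.5 168.5] 2 [ 0.5758 -0.1678  0.162 ]
scene [224.5 172.3] 11 [ 0.5579 -0.1275  0.162 ]
scene [244.  176.3] 3 [ 0.5349 -0.0804  0.162 ]
scene [231. 188.] 5 [ 0.5838 -0.0804  0.162 ]
###################...........................
###################............###............
###################............###............
###################............##............#
###################............##...........##
###################...........###...........##
###################...........####..........##
#########################....####...........##
###########################.####............#.
################################............#.
#################################...........#.
#######################
[... 1142 characters left out ...]
####.....
#######..........#####.....##############.....
########...................###.##########.....
#########..................###############....
#################..........###############....
###################........##############.....
###################...##...##############.....
#########################################.....
#########################################.....
#########################################.....
#########################################.....
[[298.57045364 247.86453247]
 [309.05037308 168.21715355]
 [360.60517883 175.00067902]
 [350.12525558 254.64805603]]
[ 0.5056 -0.0197  0.014 ]
[ 0.7553 -0.0486  0.014 ]
[ 0.7367 -0.2101  0.014 ]
[ 0.4876 -0.1792  0.014 ]
```

move_arm:
  rows:
    - [29,-20.5,0,-0.049,-1]
    - [29,-20.5,0,-0.049,-1]
    - [29,-20.5,0,-0.049,-1]
    - [29,-20.5,0,-0.049,-1]
    - [29,-20.5,0,-0.049,-1]
    - [29,-20.5,0,-0.049,-1]
    - [29,-20.5,0,-0.049,-1]
    - [29,-20.5,0,-0.049,-1]
    - [29,-20.5,0,-0.049,-1]
    - [30,-22.5,0,-0.049,-1]
    - [0,0,0,0,-1]
    - [0,0,0,0,-1]
  newtons: 25

```text
time: 1.3
tool_pos: [0.486, 0.2799, 0.1937]
tool_rot: [-3.14, -0.001, 2.27]
contact_force: [-0.7, 0.8, 0.5]
opening: 0.0917
grip_force: 0.0
```

move_arm:
  rows:
    - [0,0,-25,0,-1]
    - [0,0,-25,0,-1]
    - [0,0,-18.5,0,-1]
    - [0,0,0,0,-1]
    - [0,0,0,0,0.2]
    - [0,0,0,0,1]
    - [0,0,0,0,1]
    - [0,0,0,0,1]
    - [0,0,0,0,1]
    - [0,0,0,0,1]
    - [0,0,0,0,1]
  newtons: 25

```text
time: 2.4
tool_pos: [0.4861, 0.2804, 0.126]
tool_rot: [3.141, 0.0, 2.271]
contact_force: [0.1, -0.1, 0.9]
opening: 0.0407
grip_force: 0.0
```

```bash
python3 - <<'E'
from h import *
from cell import monitor
s=monitor.observe();print(s['time'],s['tool_pos'],s['tool_rot'],s['contact_force'],s['torque'],s['opening'],s['grip_force'])
t=vision.read_camera("top");c=vision.read_camera("scene");
f=lambda im,x,y,w,h,k:cv2.resize(im[y:y+h,x:x+w],None,fx=k,fy=k,interpolation=cv2.INTER_CUBIC)
cv2.imwrite("pics/g1.png",np.hstack([f(t,160,213,80,80,5),f(c,325,205,80,80,5)])[:,:,::-1])
E
```

```text
2.4 [0.48614708 0.28036585 0.12600048] [3.14145313e+00 2.94071746e-05 2.27071945e+00] [ 0.11634286 -0.12663166  0.93517337] [-0.01130444  0.02190047 -0.00077336] 0.04072639482485295 0.0
```

View pics/g1.png

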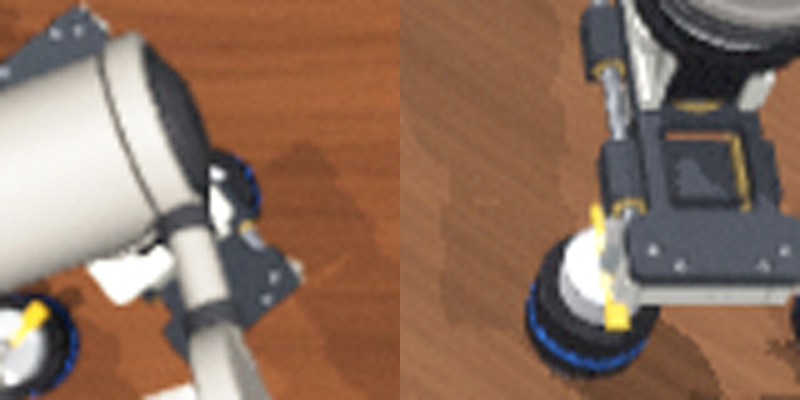

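The picture shows the gripper over the camera with the fingers still closing.

move_arm:
  rows:
    - [0,0,0,0,1]
    - [0,0,0,0,1]
    - [0,0,0,0,1]
    - [0,0,0,0,1]
    - [0,0,0,0,1]
    - [0,0,0,0,1]
  newtons: 25

```text
time: 3.1
tool_pos: [0.4861, 0.2804, 0.1259]
tool_rot: [3.142, 0.0, 2.271]
contact_force: [-0.4, 0.4, 0.3]
opening: 0.0005
grip_force: 0.0
```

```bash
python3 - <<'E'
from h import *
t=vision.read_camera("top");c=vision.read_camera("scene");
for X in((.486,.2804,.126),(.4862,.28,.155),(.4862,.28,.0)):print(proj("top",X),proj("scene",X))
for n,im in(("top",t),("scene",c)):
    im=im.copy()
    p=np.round(proj(n,(.486,.2804,.126))).astype(int);
f=lambda im,x,y,w,h,k:cv2.resize(im[y:y+h,x:x+w],None,fx=k,fy=k,interpolation=cv2.INTER_CUBIC)
cv2.imwrite("pics/g2.png",np.hstack([f(t,150,203,100,100,4),f(c,315,195,100,100,4)])[:,:,::-1])
E
```

```text
[195.43592057 251.67038481] [369.65355607 250.3320596 ]
[193.910075   251.37009915] [371.94377362 244.54778556]
[202.14573229 252.52229026] [359.96372426 272.35210244]
```

View pics/g2.png

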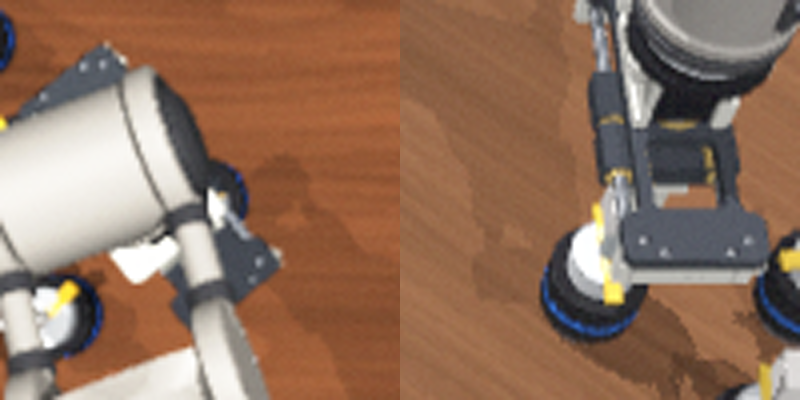

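```bash
python3 - <<'E'
from h import *
from cell import monitor
s=monitor.observe();print(s['qpos'],s['tool_pos'],s['tool_rot'],s['opening'])
t=vision.read_camera("top").copy();c=vision.read_camera("scene").copy()
f=lambda im,x,y,w,h,k:cv2.resize(im[y:y+h,x:x+w],None,fx=k,fy=k,interpolation=cv2.INTER_CUBIC)
from scipy.spatial.transform import Rotation as R
Rm=R.from_euler('xyz',s['tool_rot']).as_matrix();p0=s['tool_pos']
out=[]
for n,im,x,y in(("top",t,160,200),("scene",c,335,195)):
    k=8;I=f(im,x,y,50 if n=="top" else 50,75,k).copy()
    def mk(q,col):
        u=((proj(n,p0+Rm@np.array(q))-[x,y])*k).astype(int);cv2.circle(I,tuple(int(v) for v in u),4,col,-1)
    mk((0,0,0),(255,0,0));mk((0,0,-.019),(255,0,255))
    for a in(-.0375,.0375):
        for b in(-.095,.095):mk((a,b,-.066),(0,255,0))
    out.append(I)
cv2.imwrite("pics/g3.png",np.hstack(out)[:,:,::-1])
E
```

```text
[ 3.86653145e-01  4.69016658e-01  1.52441679e+00  3.11445237e-05
  1.14802441e+00 -3.13339373e-01] [0.48612273 0.28042429 0.12594822] [3.14145567e+00 1.45282224e-05 2.27077607e+00] 0.0003721573479210993
```

View pics/g3.png

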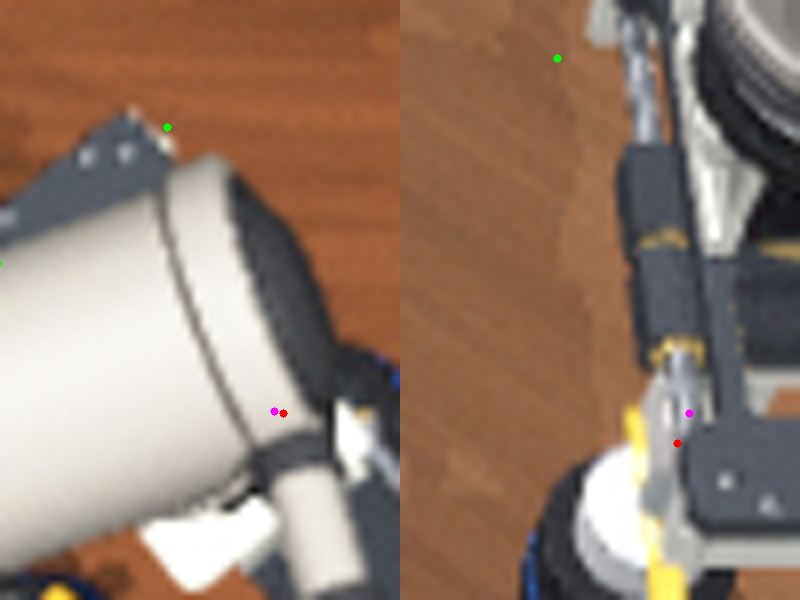

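```bash
python3 - <<'E'
from h import *
from cell import monitor
from scipy.spatial.transform import Rotation as R
s=monitor.observe();Rm=R.from_euler('xyz',s['tool_rot']).as_matrix();p0=s['tool_pos']
X=tri((372.5,243.5),(195,252.7));print("grip top",X,proj("scene",X),proj("top",X))
for nm,p in(("carriage meet",(367.5,225)),("plate ctr",(387,256))):
    for z in(.13,.15,.19,.22,.25,.28):print(nm,z,(Rm.T@(onz("scene",p,z)-p0)).round(3))
for z in(.19,.22,.25,.28):print("top corner",z,(Rm.T@(onz("top",(180.5,217),z)-p0)).round(3))
for q in((0,.095,-.066),(0,-.095,-.066),(0,.02,0),(0,-.02,0),(.0375,.095,-.066)):print(q,proj("scene",p0+Rm@np.array(q)).round(1),proj("top",p0+Rm@np.array(q)).round(1))
E
```

```text
grip top [0.48207781 0.27819149 0.15254179] [372.03400795 243.43415475] [194.64661713 252.86087647]
carriage meet 0.13 [ 0.002 -0.069 -0.004]
carriage meet 0.15 [-0.003 -0.057 -0.024]
carriage meet 0.19 [-0.014 -0.033 -0.064]
carriage meet 0.22 [-0.022 -0.015 -0.094]
carriage meet 0.25 [-0.03   0.004 -0.124]
carriage meet 0.28 [-0.038  0.022 -0.154]
plate ctr 0.13 [ 0.039  0.017 -0.004]
plate ctr 0.15 [ 0.032  0.027 -0.024]
plate ctr 0.19 [ 0.02   0.048 -0.064]
plate ctr 0.22 [ 0.011  0.063 -0.094]
plate ctr 0.25 [ 0.001  0.078 -0.124]
plate ctr 0.28 [-0.008  0.093 -0.154]
top corner 0.19 [-0.034  0.094 -0.064]
top corner 0.22 [-0.037  0.088 -0.094]
top corner 0.25 [-0.04   0.082 -0.124]
top corner 0.28 [-0.043  0.077 -0.154]
(0, 0.095, -0.066) [381.3 275.3] [170.3 224.4]
(0, -0.095, -0.066) [370.2 202.3] [213. 278.]
(0, 0.02, 0) [370.7 257.8] [191.1 246.2]
(0, -0.02, 0) [368.6 243.1] [199.7 257. ]
(0.0375, 0.095, -0.066) [398.6 275.3] [159.6 232.9]
```

```bash
python3 - <<'E'
from h import *
from cell import monitor
from scipy.spatial.transform import Rotation as R
s=monitor.observe();Rm=R.from_euler('xyz',s['tool_rot']).as_matrix();p0=s['tool_pos']
for sp in((371.3,261),(371.3,265.6)):
  for tp in((180.5,217),(177,214)):
    X=tri(sp,tp);print(X.round(3),(Rm.T@(X-p0)).round(3),(proj("scene",X)-sp).round(1),(proj("top",X)-tp).round(1))
E
```

```text
[0.574 0.308 0.242] [-0.035  0.085 -0.116] [-2.2 -0.3] [-1.5  0.7]
[0.581 0.312 0.258] [-0.037  0.093 -0.132] [-0.9 -0.1] [-0.6  0.3]
[0.575 0.312 0.227] [-0.033  0.088 -0.101] [-2.5 -0.4] [-1.7  0.7]
[0.582 0.316 0.244] [-0.035  0.096 -0.118] [-1.2 -0.2] [-0.9  0.4]
```

move_arm:
  rows:
    - [0,0,0,0,-1]
    - [0,0,0,0,-1]
    - [0,0,0,0,-1]
    - [0,0,0,0,-1]
    - [0,0,0,0,-1]
    - [0,0,0,0,-1]
    - [0,0,0,0,-1]
    - [0,0,0,0,-1]
    - [0,0,0,0,-1]
    - [0,0,-4,0,-1]
    - [0,0,-4,0,-1]
    - [0,0,0,0,-1]
  newtons: 25

```text
time: 4.5
tool_pos: [0.4856, 0.2802, 0.1171]
tool_rot: [-3.14, -0.0, 2.271]
contact_force: [-0.1, 0.9, -0.7]
opening: 0.0898
grip_force: 0.0
```

```bash
python3 - <<'E'
from h import *
t=vision.read_camera("top");c=vision.read_camera("scene")
f=lambda im,x,y,w,h,k:cv2.resize(im[y:y+h,x:x+w],None,fx=k,fy=k,interpolation=cv2.INTER_CUBIC)
Y=((22,150,120),(35,255,255))
print(blobs(c,(345,235,40,50),*Y))
cv2.imwrite("pics/g4.png",f(c,320,180,110,100,6)[:,:,::-1])
E
```

```text
[(array([363.3, 247.2]), 6), (array([367.7, 269.2]), 12)]
```

View pics/g4.png

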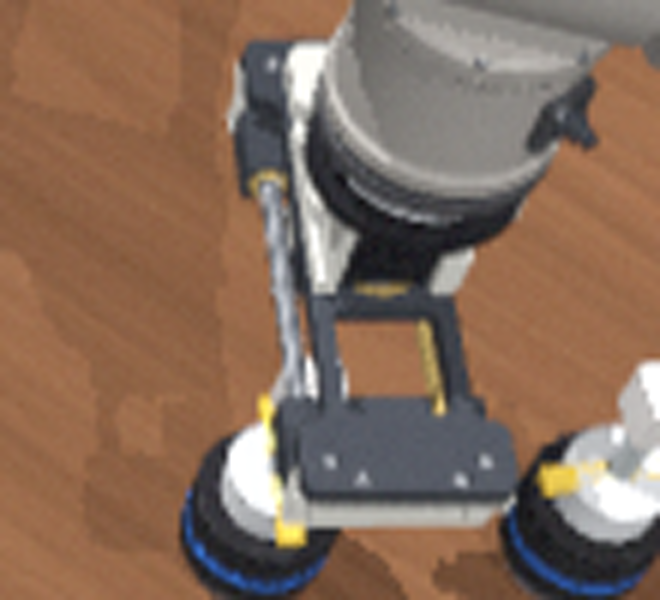

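The picture shows no fingertips around the white grip. The gripper body is about 40 mm higher than the reported pose implies, so I'll feel my way lower.

move_arm:
  rows:
    - [0,0,-4,0,-1]
    - [0,0,-4,0,-1]
    - [0,0,-4,0,-1]
    - [0,0,-4,0,-1]
    - [0,0,0,0,-1]

```text
time: 5.1
tool_pos: [0.4857, 0.2802, 0.1012]
tool_rot: [-3.14, -0.0, 2.271]
contact_force: [0.2, 0.3, 1.1]
opening: 0.0919
grip_force: 0.0
```

```bash
python3 - <<'E'
from h import *
from cell import monitor
from scipy.spatial.transform import Rotation as R
s=monitor.observe();print(s['qpos'],s['tool_pos'],s['contact_force'],s['torque'])
E
```

```text
[ 3.86635159e-01  4.95705698e-01  1.55532636e+00  1.87768440e-05
  1.09181001e+00 -3.13302041e-01] [0.48569981 0.28023688 0.10117869] [0.17331635 0.25553562 1.0782987 ] [-0.01956316  0.00895077  0.03016933]
```

move_arm:
  rows:
    - [0,0,-4,0,-1]
    - [0,0,-4,0,-1]
    - [0,0,-4,0,1]
    - [0,0,0,0,1]
    - [0,0,0,0,1]
    - [0,0,0,0,1]
    - [0,0,0,0,1]
    - [0,0,0,0,1]
    - [0,0,0,0,1]
    - [0,0,0,0,1]
    - [0,0,0,0,1]
    - [0,0,0,0,1]
  newtons: 25

```text
time: 6.3
tool_pos: [0.486, 0.2804, 0.0898]
tool_rot: [-3.141, -0.0, 2.271]
contact_force: [-0.3, -0.5, -0.8]
opening: 0.0239
grip_force: 25.0
```

move_arm:
  rows:
    - [0,0,0,0,1]
    - [0,0,6,0,1]
    - [0,0,20,0,1]
    - [0,0,20,0,1]
    - [0,0,11,0,1]
    - [0,-20,0,0.02,1]
    - [-2,-40,0,0.02,1]
    - [-2,-40,0,0.02,1]
    - [-2,-40,0,0.02,1]
    - [-2,-40,0,0.026,1]
    - [-2,-40,0,0,1]
    - [-2,-40,0,0,1]
  newtons: 40

```text
time: 7.5
tool_pos: [0.4737, 0.0189, 0.147]
tool_rot: [3.141, 0.0, 2.377]
contact_force: [0.6, 0.4, -2.6]
opening: 0.0237
grip_force: 40.0
```

move_arm:
  rows:
    - [-2,-40,0,0,1]
    - [-1,-30,0,0,1]
    - [0,-14,0,0,1]
    - [0,0,0,0,1]
    - [0,0,0,0,1]

```text
time: 8.0
tool_pos: [0.471, -0.0629, 0.1468]
tool_rot: [3.141, -0.001, 2.376]
contact_force: [-0.4, -0.1, -2.4]
opening: 0.0239
grip_force: 40.0
```

```bash
python3 - <<'E'
from h import *
from cell import monitor
s=monitor.observe();print(s['tool_pos'],s['tool_rot'],s['contact_force'],s['torque'],s['opening'],s['grip_force'])
t=vision.read_camera("top");c=vision.read_camera("scene")
cv2.imwrite("pics/t5.png",t[:,:,::-1]);cv2.imwrite("pics/s5.png",c[:,:,::-1])
Y=((22,150,120),(35,255,255));p=s['tool_pos'].copy()
for n,im in(("top",t),("scene",c)):
    u=proj(n,(p[0],p[1],.14));b=(int(u[0])-25,int(u[1])-25,50,50);print(n,u,[(q,a,onz(n,q,.14).round(4)) for q,a in blobs(im,b,*Y)])
f=lambda im,x,y,w,h,k:cv2.resize(im[y:y+h,x:x+w],None,fx=k,fy=k,interpolation=cv2.INTER_CUBIC)
cv2.imwrite("pics/g5.png",np.hstack([f(t,275,190,80,100,5),f(c,195,150,80,100,5)])[:,:,::-1])
E
```

```text
[ 0.47100125 -0.06291468  0.14683968] [ 3.14119806e+00 -7.66229725e-04  2.37633979e+00] [-0.40740121 -0.09649506 -2.39011399] [ 0.02911302 -0.00522043 -0.04837809] 0.023909299616630547 39.997984170913696
top [314.89123127 258.98596553] []
scene [265.36457051 170.23365279] [(array([267.2, 179.8]), 4, array([ 0.4921, -0.0385,  0.14  ]))]
```

View pics/g5.png

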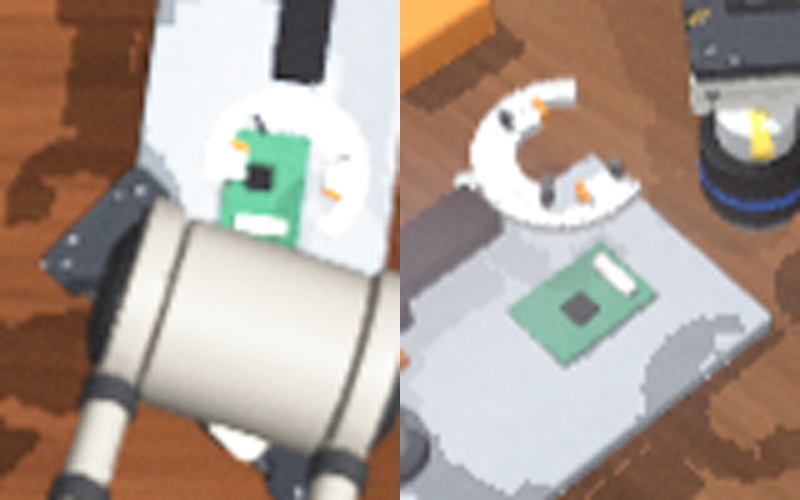

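move_arm:
  rows:
    - [10,-4.5,0,0,1]
    - [15,-7,0,0,1]
    - [15,-7,0,0,1]
    - [15,-7,0,0,1]
    - [10,-4.5,0,0,1]
    - [0,0,0,0,1]

```text
time: 8.7
tool_pos: [0.5375, -0.0937, 0.1466]
tool_rot: [3.141, 0.001, 2.377]
contact_force: [1.0, 0.1, -2.9]
opening: 0.0237
grip_force: 40.0
```

move_arm:
  rows:
    - [9,-4,0,0,1]
    - [9,-4,0,0,1]
    - [9,-4,0,0,1]
    - [8.7,-3.4,0,0,1]
    - [0,0,0,0,1]
    - [0,0,0,0,1]

```text
time: 9.3
tool_pos: [0.5717, -0.109, 0.1467]
tool_rot: [-3.141, -0.001, 2.377]
contact_force: [0.1, -0.1, -2.8]
opening: 0.0239
grip_force: 40.0
```

move_arm:
  rows:
    - [0,0,4,0,1]
    - [0,0,4,0,1]
    - [0,0,2,0,1]
    - [0,0,2,0,1]
    - [0,0,0,0,1]
    - [0,0,0,0,1]

```text
time: 9.9
tool_pos: [0.5717, -0.1089, 0.159]
tool_rot: [3.141, -0.0, 2.377]
contact_force: [-1.0, -0.1, -1.3]
opening: 0.0235
grip_force: 40.0
```

move_arm:
  rows:
    - [0,0,2,0,1]
    - [0,0,0,0,1]
    - [0,0,0,0,1]

```text
time: 10.2
tool_pos: [0.5717, -0.1089, 0.1608]
tool_rot: [-3.142, -0.0, 2.377]
contact_force: [-0.9, 0.8, -2.8]
opening: 0.0238
grip_force: 40.0
```

move_arm:
  rows:
    - [0,0,2,0,1]
    - [0,0,2,0,1]
    - [0,0,0,0,1]
    - [0,0,0,0,1]

```text
time: 10.6
tool_pos: [0.5717, -0.1089, 0.1649]
tool_rot: [3.142, -0.0, 2.377]
contact_force: [-1.6, 1.0, -3.7]
opening: 0.024
grip_force: 40.0
```

move_arm:
  rows:
    - [0,0,2,0,1]
    - [0,0,2,0,1]
    - [0,0,0,0,1]
    - [0,0,0,0,1]

```text
time: 11.0
tool_pos: [0.5718, -0.1089, 0.169]
tool_rot: [3.141, -0.0, 2.377]
contact_force: [-0.4, 0.5, -3.6]
opening: 0.0238
grip_force: 40.0
```

move_arm:
  rows:
    - [0,0,2,0,1]
    - [0,0,2,0,1]
    - [0,0,2,0,1]
    - [0,0,0,0,1]
    - [0,0,0,0,1]

```text
time: 11.5
tool_pos: [0.5718, -0.1089, 0.175]
tool_rot: [3.141, 0.0, 2.377]
contact_force: [-2.1, 1.9, -2.7]
opening: 0.0239
grip_force: 40.0
```

move_arm:
  rows:
    - [0,0,2,0,1]
    - [0,0,0,0,1]
    - [0,0,0,0,1]

```text
time: 11.8
tool_pos: [0.5718, -0.109, 0.1769]
tool_rot: [3.142, -0.0, 2.377]
contact_force: [-1.9, 1.4, -2.6]
opening: 0.0236
grip_force: 40.0
```

```bash
python3 - <<'E'
from cell import monitor
s=monitor.observe();print(s['tool_pos'],s['tool_rot'],s['contact_force'],s['torque'])
E
```

```text
[ 0.57177238 -0.10898419  0.17694493] [ 3.14152583e+00 -5.50950929e-05  2.37676178e+00] [-1.89320396  1.37291571 -2.63336423] [0.24671585 0.38000515 0.07791183]
```

move_arm:
  rows:
    - [-1,0.7,0,0,1]
    - [0,0,0,0,1]
    - [0,0,0,0.04,1]
    - [0,0,0,0.06,1]
    - [0,0,0,0.06,1]
    - [0,0,0,0.06,1]
    - [0,0,0,0.04,1]
    - [0,0,0,0,1]
    - [0,0,0,0,1]

```text
time: 12.7
tool_pos: [0.5711, -0.1084, 0.1772]
tool_rot: [3.141, 0.001, 2.636]
contact_force: [-0.5, 0.3, -3.6]
opening: 0.0241
grip_force: 40.0
```

```bash
cat >o.py <<'E'
from cell import monitor
s=monitor.observe();print(s['time'],s['tool_pos'].round(4),s['tool_rot'].round(3),s['contact_force'].round(2),s['torque'].round(3))
E
python3 o.py
```

```text
12.7 [ 0.5711 -0.1084  0.1772] [3.141e+00 1.000e-03 2.636e+00] [-0.51  0.29 -3.59] [-0.003 -0.043  0.016]
```

move_arm:
  rows:
    - [0,0,0,0.06,1]
    - [0,0,0,0.06,1]
    - [0,0,0,0.06,1]
    - [0,0,0,0.06,1]
    - [0,0,0,0.05,1]
    - [0,0,0,0.04,1]
    - [0,0,0,0.03,1]
    - [0,0,0,0,1]
    - [0,0,0,0,1]

```text
time: 13.6
tool_pos: [0.5709, -0.1083, 0.177]
tool_rot: [3.142, 0.0, 2.996]
contact_force: [-0.6, 0.2, -2.9]
opening: 0.024
grip_force: 40.0
```

```bash
python3 o.py
```

```text
13.6 [ 0.5709 -0.1083  0.177 ] [3.142 0.    2.996] [-0.56  0.2  -2.92] [ 0.042 -0.003 -0.015]
```

move_arm:
  rows:
    - [0,0,0,0.02,1]
    - [0,0,0,0.02,1]
    - [0,0,0,0.015,1]
    - [0,0,0,0,1]
    - [0,0,0,0,1]

```text
time: 14.1
tool_pos: [0.5708, -0.1083, 0.1769]
tool_rot: [3.141, 0.0, 3.052]
contact_force: [1.0, -1.4, -2.2]
opening: 0.0234
grip_force: 40.0
```

```bash
python3 o.py
```

```text
14.1 [ 0.5708 -0.1083  0.1769] [3.141 0.    3.052] [ 0.98 -1.4  -2.24] [-0.003  0.015 -0.072]
```

move_arm:
  rows:
    - [0,0,0,0.015,1]
    - [0,0,0,0.015,1]
    - [0,0,0,0,1]
    - [0,0,0,0,1]

```text
time: 14.5
tool_pos: [0.5708, -0.1083, 0.177]
tool_rot: [3.142, 0.0, 3.082]
contact_force: [0.4, -0.1, -2.5]
opening: 0.024
grip_force: 40.0
```

```bash
python3 o.py
```

```text
14.5 [ 0.5708 -0.1083  0.177 ] [3.142 0.    3.082] [ 0.39 -0.09 -2.5 ] [ 0.042 -0.014  0.038]
```

move_arm:
  rows:
    - [0,0,0,0.015,1]
    - [0,0,0,0.015,1]
    - [0,0,0,0,1]
    - [0,0,0,0,1]

```text
time: 14.9
tool_pos: [0.5709, -0.1083, 0.177]
tool_rot: [3.141, 0.0, 3.112]
contact_force: [1.2, 0.8, -2.3]
opening: 0.0241
grip_force: 40.0
```

```bash
python3 o.py
```

```text
14.9 [ 0.5709 -0.1083  0.177 ] [3.141 0.    3.112] [ 1.2   0.85 -2.3 ] [ 0.065 -0.118 -0.081]
```

move_arm:
  rows:
    - [0,0,0,0.015,1]
    - [0,0,0,0,1]
    - [0,0,0,0,1]

```text
time: 15.2
tool_pos: [0.5709, -0.1082, 0.177]
tool_rot: [3.141, 0.0, 3.126]
contact_force: [0.9, 1.3, -2.4]
opening: 0.024
grip_force: 40.0
```

```bash
python3 o.py
```

```text
15.2 [ 0.5709 -0.1082  0.177 ] [3.141 0.    3.126] [ 0.89  1.27 -2.42] [ 0.19  -0.251 -0.364]
```

Stop felt (−0.36 N·m). I'll back off 4° and let it down.

move_arm:
  rows:
    - [0,0,0,-0.04,1]
    - [0,0,0,-0.04,1]
    - [0,0,-2,0,1]
    - [0,0,-2,0,1]
    - [0,0,-1,0,1]
    - [0,0,0,0,1]
    - [0,0,0,0,1]

```text
time: 15.9
tool_pos: [0.5708, -0.1083, 0.1719]
tool_rot: [3.141, -0.0, 3.047]
contact_force: [-0.5, -0.8, -2.7]
opening: 0.0238
grip_force: 40.0
```

```bash
python3 o.py
```

```text
15.9 [ 0.5708 -0.1083  0.1719] [ 3.141 -0.     3.047] [-0.48 -0.77 -2.71] [ 0.074  0.016 -0.022]
```

move_arm:
  rows:
    - [0,0,-1,0,1]
    - [0,0,-1,0,1]
    - [0,0,-1,0,1]
    - [0,0,0,0,1]
    - [0,0,0,0,1]

```text
time: 16.4
tool_pos: [0.5709, -0.1083, 0.1692]
tool_rot: [-3.142, 0.0, 3.047]
contact_force: [-0.7, 0.6, -0.8]
opening: 0.0236
grip_force: 40.0
```

```bash
python3 o.py
```

```text
16.4 [ 0.5709 -0.1083  0.1692] [-3.142  0.     3.047] [-0.68  0.6  -0.78] [0.067 0.026 0.043]
```

move_arm:
  rows:
    - [0,0,-0.5,0,1]
    - [0,0,0,0,0.45]
    - [0,0,0,0,0.3]
    - [0,0,0,0,0]
    - [0,0,0,0,0]
    - [0,0,0,0,0]
    - [0,0,0,0,0]
    - [0,0,0,0,0]

```text
time: 17.2
tool_pos: [0.5708, -0.1083, 0.1684]
tool_rot: [3.141, 0.0, 3.047]
contact_force: [-0.8, -0.6, -0.7]
opening: 0.0458
grip_force: 0.0
```

```bash
python3 o.py
```

```text
17.2 [ 0.5708 -0.1083  0.1684] [3.141 0.    3.047] [-0.78 -0.56 -0.74] [0.017 0.039 0.026]
```

Released with nothing pulling on the tool. Now I'll retreat straight up, then back out of the view.

move_arm:
  rows:
    - [0,0,5,0,0]
    - [0,0,10,0,0]
    - [0,0,20,0,0]
    - [0,0,30,0,0]
    - [0,0,30,0,0]
    - [-25,10,10,0,0]
    - [-25,35,0,0,0]
    - [-15,40,0,0,0]
    - [-10,40,0,0,0]
    - [0,40,0,0,0]
    - [0,40,0,0,0]
    - [0,0,0,0,0]

```text
time: 18.4
tool_pos: [0.4954, 0.1008, 0.2746]
tool_rot: [3.14, 0.001, 3.052]
contact_force: [-0.0, -0.3, 0.2]
opening: 0.0461
grip_force: 0.0
```

```bash
python3 o.py; python3 - <<'E'
from h import *
t=vision.read_camera("top");c=vision.read_camera("scene")
f=lambda im,x,y,w,h,k:cv2.resize(im[y:y+h,x:x+w],None,fx=k,fy=k,interpolation=cv2.INTER_CUBIC)
cv2.imwrite("pics/g6.png",np.hstack([f(t,290,170,80,90,5),f(c,190,130,80,90,5)])[:,:,::-1])
print(proj("top",(.5708,-.1083,.234)),proj("scene",(.5708,-.1083,.234)))
E
```

```text
18.4 [0.4954 0.1008 0.2746] [3.140e+00 1.000e-03 3.052e+00] [-0.01 -0.27  0.2 ] [-0.021 -0.038  0.007]
[334.35681162 221.7798888 ] [223.96700536 161.0644058 ]
```

View pics/g6.png

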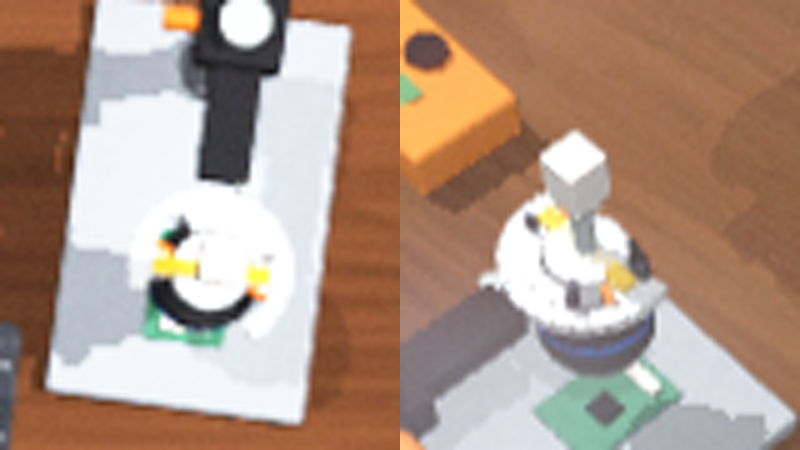

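The camera hangs upright in the collar. Its yellow lugs sit past the orange humps, against the stops, with the grip at px (225,163) in the scene view, close to the predicted spot.

```bash
python3 -c "
from cell import workorder;print(workorder.hand_in())"
```

```text
the job is handed in; nothing more can be done
None
```

The inspection camera hangs by itself, upright and locked, in the collar, and the job was handed in at about 18 s; hand-in returned no verdict, but the last pictures show both lugs past the humps.

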